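# Run a board out to its pencil line at the saw block and hold it for the cut

## Robot

A 6-joint arm with a two-finger parallel gripper is mounted at the origin on a cart in front of the work surface, level with it; the furniture and walls round the work are solid. World frame = base frame: x ahead of the robot, y to its left, z up, the work surface at z = 0. Lengths are in m, angles in rad, forces in N, time in s.
With the tool pointing down it reaches from about 0.35 to 0.85 m from the base axis. Payload 8.1 kg.
Tool frame: the origin (TCP) lies on the centre line of the jaws, within the pads' length; the fingertips stand 17 mm ahead of it and the grasp point (between the pads) lies 2 mm behind it; z points along the fingers, y is the line along which they close (so a half turn about z gives the same grasp; the last joint's range is limited). The gripper opens to 93 mm and grips with 3 to 60 N. Pads are 15 mm wide; open, the fingers measure 128 mm over their backs; the gripper's body (75 mm by 188 mm) begins 65 mm behind the grasp point.
Start: joints at [-1.349, 0.13, 1.488, -0, 1.523, -0.085], TCP at [0.181, -0.572, 0.202] pointing down, gripper open.
Joint ranges: [-2.96, 2.96], [-0.89, 2.26], [0.02, 2.5], [-1.34, 4.48], [0, 2.73], [-2.66, 2.66]. Speed limits (rad/s): [2.39, 2.39, 2.79, 3.14, 3.14, 3.14].

## Interface

Orientations are given as a rotation vector (axis times angle).
In Python, from plant import robot, optics, close_job, models gives the robot as it stands.
- The arm moves only by the shell command python3 -m inch 'ROWS' [OPENING] [FORCE]. ROWS is a JSON object of lists of equal length, an entry for each row: "travel": the shift along the tool's x, y, z in m, a list of three; "spin": the turn about the tool's z in rad. In form: {"travel": [[x, y, z], ...], "spin": [spin, ...]}. A call has 1 to 10 rows; each row is the pose to reach, as a shift and turn from the pose commanded when the call began, along the tool's axes at that moment; what a row does not reach only later rows make up. A row lasts 1/12 s, in which the tool goes at most 41.7 mm and 7.16 degrees, less where a joint would pass 70% of its speed; a pose out of reach is approached as far as the arm can. A call with a gripper value outside its range is refused whole. OPENING is the closure, from 0 (fully open) to 1 (shut), set as the call begins (- or left out, the last holds). The fingers move at their own pace and stop on an object; FORCE is the grip in N (left out, the last holds). Time passes only in rows, so rows that repeat a pose let the fingers close. It gives the time, the measured TCP pose, the force, the opening and the grip force at its end, in the units of the state.
- robot.read_state(): the state, without advancing time (a new reading comes with each control period).
- optics.read_camera(name): name is "scene" or "top"; returns (picture, depth): 384x512x3 uint8, red, green, blue; 384x512 float32, m along the optical axis (not along the pixel's ray), 0 where there is no reading.
- optics.camera_info(name): a dict with "camera_matrix" (3x3 intrinsics, pixels), "dist" ([k1, k2, p1, p2, k3] as OpenCV has them; the pictures are not rectified), "view" (4x4, takes a point from world to camera coordinates). Camera axes: x right, y down, z forward; pixel columns grow to the right and rows downward; lengths in m; the calibration is good to about 2 mm. A picture is of the moment at which its call begins. camera_info takes no time and is no camera call.
- close_job(): hands the job in; it is judged then, once.
Trained networks look in the newest picture that a camera, given by its name, has taken for a name from the list of things; names that differ only in an ending like _2 or _b are one class to them, and where a whole thing is asked for, a point or a joint stands for the part that bears it (a point fixed in the world has none). Each returns a list of dicts, best first, with "p" (0 to 1); they miss things now and then, are a little off and sometimes report something else, mostly with a low value. They report only what shows in the picture. A call takes as long as a camera call.
- models.look_for(camera, name): "centre" ([x, y, z] in m, in world coordinates, good to about 4 mm: the middle of the surface that is visible of it).
- models.masks_of(camera, name): "region" (384x512 bool, what is visible of it).
The state is a dict: "t": time; "q": joint angles; "dq": joint speeds; "joint_torque": joint torques, N m; "tool_pos": TCP position; "orientation": TCP orientation; "force": force on the tool from outside, world axes, zero at the start; "wrist_torque": the same for the moment, N m; "opening": finger opening in m; "gripper_force": force on a finger pad.
Only numpy, scipy, OpenCV 4.12 (cv2) and the standard library are available. Lean on these libraries where they do the work, as an engineer would, in place of code of your own. Each camera call takes 0.05 s, during which the arm holds its last target. There are 200 camera calls.

## Task

The flip stop on the saw block is still down from cutting the short pieces: flip it up out of the board's way and leave it up. Then slide the board outward along the block's fence, over the end of the bench, until the pencil line across it lines up with the saw slot, keeping it lying flat on the block with its back edge at the fence and never letting it tip. Most of it then hangs out, so finish while still holding it down level and still, ready for the saw; leave the other things on the bench alone.

Things in the scene. Friction and masses are not known exactly. Their poses are not given: they have to be found in the camera images.
- saw_block: wooden saw block fixed at the bench's left end. Origin: bench level, on the fence's face, at the slot. Axes: y along the fence, outward over the bench end; x away from the robot, through the fence; z up. Base x -76..22, y -46..66 mm, 25 high. Fence x 0..22, top at 58 mm. A bed batten (x -44..-16, y -340..-46, 25 high) carries the board's inner part
- slot (a point): the square saw slot, 5 mm wide, cut through the fence and into the base: this point is at the slot's middle, on the fence's face, 25 mm above the bench (height of the board's underside); axes as the saw block
- flip_stop (a joint): hinge of the aluminium flip stop, rad: 0 = down across the board's way, 1.57 = standing up, 1.9 = rear limit. Stays at any angle (friction about 0.05 Nm). Axis along the block's y. The arm is 14 mm wide (y) and reaches 78 mm from the hinge toward the robot; the toe hanging from it has its inner face 44 mm outward of the slot
- stop_hinge (a point): point on the flip stop's hinge axis at the middle of the arm's width: 11 mm behind the fence's face, 51 mm outward of the slot, 66 mm above the bench; fixed to the block, axes as the block
- stop_tab (a point): middle of the upright thumb tab at the flip stop's free end, 10 mm (x) by 14 mm (y), top 12 mm above this point. When down: 73 mm in front of the hinge axis and 12 mm above it. Can be pinched from above across the 14 mm and pivots between the fingers as it swings up and back; moves with the stop
- board: pale softwood board 58 x 370 x 18 mm, about 0.24 kg. Origin: centre of its underside. Axes: y along it, outward; x away from the robot; z up. Starts flat on block and batten, 1 mm from the fence, outer end 4 to 45 mm short of the stop's toe. Its inner end can be gripped across the 58 mm, with 15 mm free beneath on either side of the batten
- line (a point): the pencil line across the board, 2.5 mm wide, 272 mm from the outer end, 98 mm from the inner: this point is where it meets the back lower edge; axes as the board. With the line at the slot 52 mm of board stick out inward of the base and 206 mm hang out past the base's outer end: it tips if let go
- cut_piece_1: short piece of the same wood, 58 x 44 x 18 mm; leave alone
- cut_piece_2: another such short piece; leave alone
- back_saw: back saw lying flat, wooden loop handle, 340 mm long; leave alone
- pencil: flat carpenter's pencil, 168 mm; leave alone
- tape_measure: tape measure standing on its foot, 32 x 79 x 62 mm; leave alone
- pack_1: clear box of fasteners, 60 x 73 x 26 mm, green label; leave alone
- pack_3: clear box of fasteners, 60 x 73 x 26 mm, purple label; leave alone
- screwdriver_2: screwdriver with yellow handle, 202 mm long; leave alone

How it is judged:
By the outcome, as a careful person would: the job done as asked, in the order asked, and still so for the second after the job is handed in, while the arm keeps its last pose, push and grip.
It also fails if it takes over 54 s, if anything falls off the work surface, if the arm or the gripper's body presses on something with over 40 N, if the wrist force passes 120 N, or if a joint passes its speed limit or range.

## Working session

There is one attempt and no reset: what is moved stays moved. The work goes in short steps, Python scripts to look and compute and a shell command to move; the robot and the scene stay as the last step left them, time stands still between calls to the robot, and variables do not carry over. Pictures are saved under pics/ and viewed, at most 10 in all, crops included, and the job is handed in when it is done.

```bash
mkdir -p pics; ls
cat > h.py <<'E'
import numpy as np, cv2
from plant import robot, optics, close_job, models
def cam(n):
    i=optics.camera_info(n); return np.array(i["camera_matrix"],float),np.array(i["dist"],float),np.array(i["view"],float)
def ray(n,px):
    K,d,V=cam(n); p=cv2.undistortPoints(np.array(px,float).reshape(-1,1,2),K,d).reshape(-1,2)
    D=np.c_[p,np.ones(len(p))]@V[:3,:3]; o=-V[:3,:3].T@V[:3,3]; return o,D
def onz(n,px,z):
    o,D=ray(n,px); s=(z-o[2])/D[:,2]; return o+D*s[:,None]
def deproj(n,px,depth):
    o,D=ray(n,px); px=np.array(px).reshape(-1,2).astype(int); return o+D*depth[px[:,1],px[:,0]][:,None]
def proj(n,P):
    K,d,V=cam(n); return cv2.projectPoints(np.array(P,float).reshape(-1,1,3),cv2.Rodrigues(V[:3,:3])[0],V[:3,3],K,d)[0].reshape(-1,2)
def save(n,f):
    im,dep=optics.read_camera(n); cv2.imwrite("pics/"+f,im[:,:,::-1]); return im,dep
E
python3 - <<'E'
from h import *
np.set_printoptions(precision=4,suppress=True)
for n in("scene","top"):
    im,d=save(n,n+"0.png"); np.save(n+"_d.npy",d)
    print(n,-cam(n)[2][:3,:3].T@cam(n)[2][:3,3])
    for t in("saw_block","flip_stop","stop_tab","board","slot","line","stop_hinge"):
        try: print(t,[(np.round(r["centre"],4),round(r["p"],2)) for r in models.look_for(n,t)[:3]])
        except Exception as e: print(t,e)
print(robot.read_state())
E
```

```text
pics
scene [0.2014 0.6455 1.0904]
saw_block [(array([0.5717, 0.1419, 0.0251]), 0.91)]
flip_stop [(array([0.5635, 0.1478, 0.0702]), 0.63)]
stop_tab [(array([0.5684, 0.1535, 0.0708]), 0.73)]
board []
slot [(array([0.5706, 0.1431, 0.0234]), 0.86), (array([0.765 , 0.0782, 0.0499]), 0.67), (array([0.3956, 0.1769, 0.0082]), 0.45)]
line [(array([ 0.5696, -0.0466,  0.0411]), 0.93)]
stop_hinge [(array([0.5705, 0.1471, 0.0248]), 0.91), (array([0.4662, 0.0388, 0.0155]), 0.48)]
top [ 0.5171 -0.1538  1.3416]
saw_block [(array([0.5806, 0.1263, 0.0397]), 0.62)]
flip_stop [(array([0.5741, 0.1506, 0.0706]), 0.61)]
stop_tab [(array([ 0.5757, -0.0748,  0.0413]), 0.35)]
board []
slot [(array([0.5798, 0.1293, 0.0407]), 0.62)]
line [(array([ 0.5741, -0.0757,  0.0425]), 0.69)]
stop_hinge [(array([0.5794, 0.1304, 0.0405]), 0.68)]
{'t': 0.8, 'q': array([-1.3494,  0.1304,  1.4882, -0.    ,  1.523 , -0.0854]), 'dq': array([-0.0017,  0.0003, -0.0004,  0.0003,  0.0008, -0.0006]), 'joint_torque': array([ -0.0003, -55.9693, -49.2032,   0.0768,   0.0221,  -0.    ]), 'tool_pos': array([ 0.1812, -0.572 ,  0.2023]), 'orientation': array([ 3.1047,  0.4801, -0.    ]), 'force': array([-0.584 ,  0.1703,  0.3755]), 'wrist_torque': array([-0.0108, -0.0165,  0.0173]), 'gripper_force': 0.0, 'opening': 0.09326715084986187}
```

View pics/scene0.png

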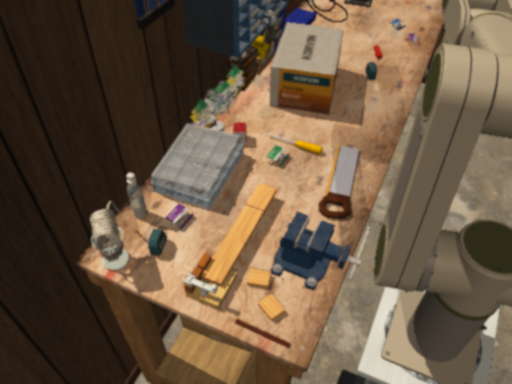

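View pics/top0.png

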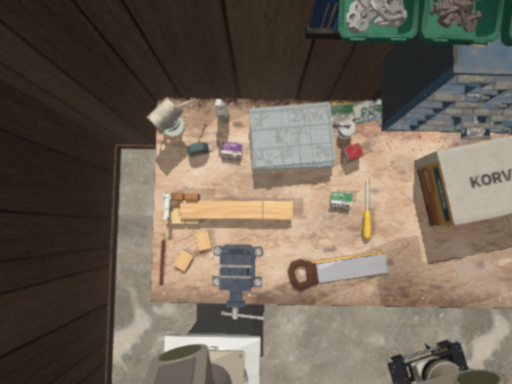

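The scene view shows the board at (195,275)–(270,190) with its line near (258,206), and the stop at (205,285). In the top view the board spans columns 180–293, rows 201–220, with its line at column 263 and the stop at (167,207). A vise stands on the robot's side. I'll enlarge both views next.

Run:
```python
from h import *
a=cv2.imread("pics/top0.png")[185:245,150:305]; b=cv2.imread("pics/scene0.png")[180:312,175:285]
a=cv2.resize(a,None,fx=5,fy=5,interpolation=cv2.INTER_CUBIC); b=cv2.resize(b,None,fx=4.5,fy=4.5,interpolation=cv2.INTER_CUBIC)
cv2.imwrite("pics/a.png",a);cv2.imwrite("pics/b.png",b)
```

```text
(no output)
```

View pics/a.png

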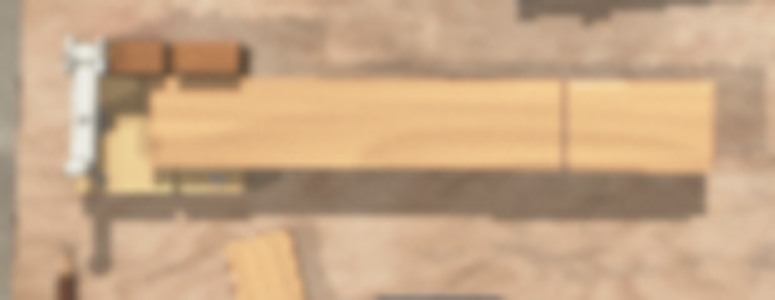

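View pics/b.png

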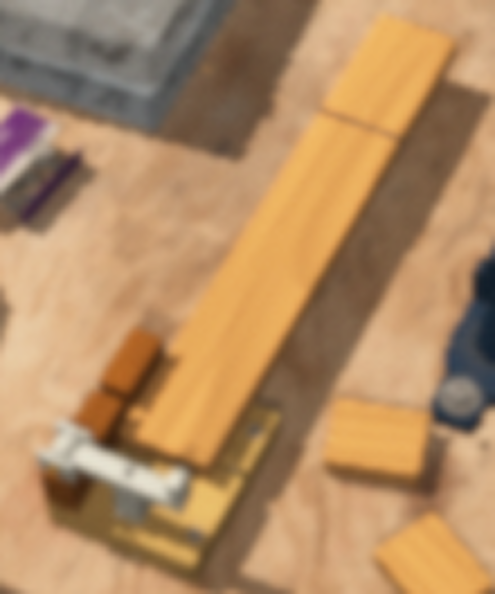

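The crops show these features:

| View | Feature | Position (crop pixels) |
|---|---|---|
| Top | Board | 150–714 × 80–170 |
| Top | Line | u = 565 |
| Top | Fence slot | u ≈ 168 |
| Top | Slot in base front | (177,182) |
| Top | Tab | (80,165) |
| Top | Hinge | (84,57) |
| Scene | Line | (322,110)–(395,135) |
| Scene | Fence slot | (118,395) |
| Scene | Tab | (175,478) |

Next I'll compute positions, triangulating between the views.

```bash
cat >> h.py <<'E'
def tri(pa,pb):
    o1,D1=ray("top",[pa]);o2,D2=ray("scene",[pb]);A=np.c_[D1[0],-D2[0]];s=np.linalg.lstsq(A,o2-o1,rcond=None)[0]
    p,q=o1+D1[0]*s[0],o2+D2[0]*s[1]; return (p+q)/2,np.linalg.norm(p-q)
E
python3 - <<'E'
from h import *
np.set_printoptions(precision=4,suppress=True)
T=lambda u,v:((u+.5)/5-.5+150,(v+.5)/5-.5+185)
S=lambda u,v:((u+.5)/4.5-.5+175,(v+.5)/4.5-.5+180)
print("corners/line z.043 top\n",onz("top",[T(150,80),T(714,82),T(714,171),T(150,168),T(565,81),T(565,170)],.043))
print("scene line/innercorners\n",onz("scene",[S(322,110),S(395,135),S(385,14),S(456,40),S(138,442),S(205,467)],.043))
for n,a,b in[("line back",(565,81),(322,110)),("line front",(565,170),(395,135)),("inner back",(714,82),(385,14)),("inner front",(714,171),(456,40)),("tab",(80,162),(175,475)),("hinge",(84,57),(62,445)),("slot fence top front",(169,74),(125,400))]:
    print(n,*tri(T(*a),S(*b)))
d=np.load("top_d.npy"); px=[T(300,125),T(650,125),T(205,58),T(135,58),T(84,110),T(80,164),T(84,60),T(130,180)]
print("top depth",deproj("top",px,d))
d=np.load("scene_d.npy"); px=[S(175,475),S(120,462),S(65,445),S(130,360),S(300,200)]
print("scene depth",deproj("scene",px,d))
print("slot z.058 top",onz("top",[T(168,45),T(169,74)],.058), "base slot z.025", onz("top",[T(177,172),T(179,190)],.025))
print("stop in top z.07/.066",onz("top",[T(84,110),T(84,57)],.069))
E
```

```text
corners/line z.043 top
 [[ 0.5996  0.11    0.043 ]
 [ 0.605  -0.2596  0.043 ]
 [ 0.5467 -0.2604  0.043 ]
 [ 0.542   0.1081  0.043 ]
 [ 0.6039 -0.162   0.043 ]
 [ 0.5456 -0.163   0.043 ]]
scene line/innercorners
 [[ 0.5985 -0.1629  0.043 ]
 [ 0.5461 -0.1643  0.043 ]
 [ 0.5976 -0.2601  0.043 ]
 [ 0.5439 -0.2591  0.043 ]
 [ 0.5835  0.1123  0.043 ]
 [ 0.5406  0.1101  0.043 ]]
line back [ 0.6015 -0.163   0.0417] 0.00530333029129055
line front [ 0.5456 -0.163   0.0446] 6.2189591271610436e-06
inner back [ 0.6019 -0.2611  0.0404] 0.007030138704213092
inner front [ 0.5458 -0.261   0.0403] 0.002175638291930697
tab [0.5421 0.1434 0.0837] 0.00458028530893855
hinge [0.6115 0.1471 0.0707] 0.00083261781445343
slot fence top front [0.6022 0.0955 0.0517] 0.0022355094858211447
top depth [[ 0.5721  0.0115  0.0377]
 [ 0.5761 -0.2182  0.0409]
 [ 0.6139  0.0725  0.0535]
 [ 0.6129  0.1176  0.0556]
 [ 0.5781  0.1475  0.0644]
 [ 0.5428  0.1431  0.0888]
 [ 0.6096  0.1459  0.0759]
 [ 0.5341  0.1237  0.0299]]
scene depth [[ 0.539   0.144   0.0863]
 [ 0.5752  0.1435  0.0732]
 [ 0.6101  0.1455  0.0694]
 [ 0.6096  0.073   0.0583]
 [ 0.5775 -0.0879  0.0445]]
slot z.058 top [[0.6216 0.096  0.058 ]
 [0.6028 0.0947 0.058 ]] base slot z.025 [[0.54   0.0937 0.025 ]
 [0.5281 0.0921 0.025 ]]
stop in top z.07/.066 [[0.5779 0.1465 0.069 ]
 [0.612  0.1476 0.069 ]]
```

Run:
```python
from h import *
np.set_printoptions(precision=3,suppress=True)
d=np.load("top_d.npy"); v,u=np.mgrid[95:310,150:345]; px=np.c_[u.ravel(),v.ravel()]
P=deproj("top",px,d); ok=(d[px[:,1],px[:,0]]>0); P=P[ok]
for lo,hi in[(.03,.07),(.07,.1),(.1,.14),(.14,.2),(.2,.5)]:
    m=(P[:,2]>lo)&(P[:,2]<hi)
    for nm,s in[("vise",P[:,0]<.52),("back",P[:,0]>.64)]:
        q=P[m&s]; print(lo,nm,len(q), q.min(0)if len(q) else'', q.max(0) if len(q) else'')
R=cv2.Rodrigues(robot.read_state()["orientation"])[0]; print(R)
yaw=.0145; s=np.array([.6030,.0945]); ex=np.array([np.cos(yaw),np.sin(yaw)]);ey=np.array([-ex[1],ex[0]])
tab=s+ex*(11-73)/1e3+ey*.051; print("tab",tab)
p=robot.read_state()["tool_pos"]; print(p,"delta tool (to z .15)",R.T@(np.r_[tab,.15]-p))
```

```text
0.03 vise 84 [ 0.286 -0.149  0.03 ] [ 0.45  -0.012  0.068]
0.03 back 903 [ 0.71 -0.43  0.03] [0.965 0.164 0.07 ]
0.07 vise 457 [ 0.261 -0.122  0.07 ] [ 0.45  -0.048  0.1  ]
0.07 back 4883 [ 0.71  -0.421  0.07 ] [0.93  0.159 0.099]
0.1 vise 945 [ 0.278 -0.129  0.1  ] [ 0.437 -0.033  0.14 ]
0.1 back 315 [ 0.803 -0.414  0.1  ] [0.925 0.194 0.14 ]
0.14 vise 3 [ 0.37  -0.109  0.141] [ 0.427 -0.053  0.143]
0.14 back 764 [ 0.803 -0.408  0.14 ] [0.91  0.184 0.178]
0.2 vise 0  
0.2 back 0  
[[ 0.953  0.302 -0.   ]
 [ 0.302 -0.953 -0.   ]
 [-0.     0.    -1.   ]]
tab [0.54  0.145]
[ 0.181 -0.572  0.202] delta tool (to z .15) [ 0.559 -0.575  0.052]
```

```bash
python3 -m inch '{"travel":[[0.028,-0.0288,0],[0.056,-0.0576,0],[0.084,-0.0864,0],[0.112,-0.1152,0],[0.14,-0.144,0],[0.168,-0.1728,0],[0.196,-0.2016,0],[0.224,-0.2304,0],[0.252,-0.2592,0],[0.28,-0.288,0]],"spin":[0,0,0,0,0,0,0,0,0,0]}' 0.5 15
python3 -m inch '{"travel":[[0.028,-0.0288,0],[0.056,-0.0576,0],[0.084,-0.0864,0],[0.112,-0.1152,0],[0.14,-0.144,0],[0.168,-0.1728,0],[0.196,-0.2016,0],[0.224,-0.2304,0],[0.252,-0.2592,0.02],[0.279,-0.287,0.03]],"spin":[0.03,0.06,0.09,0.12,0.15,0.18,0.21,0.24,0.27,0.292]}'
python3 -m inch '{"travel":[[0,0,0],[0,0,0],[0,0,0]],"spin":[0,0,0]}'
```

```text
t: 1.63
tool_pos: [0.3616, -0.2112, 0.2026]
orientation: [3.104, 0.479, 0.001]
force: [1.0, -0.1, -0.2]
opening: 0.0464
gripper_force: 0.0
t: 2.47
tool_pos: [0.5406, 0.1457, 0.1723]
orientation: [3.141, 0.021, 0.002]
force: [-0.1, -0.9, -0.5]
opening: 0.0465
gripper_force: 0.0
t: 2.72
tool_pos: [0.5396, 0.1436, 0.1725]
orientation: [3.141, 0.025, -0.001]
force: [-0.5, -0.6, 0.1]
opening: 0.0465
gripper_force: 0.0
```

```bash
python3 -m inch '{"travel":[[0,0,0.03],[0,0,0.06],[0,0,0.08],[0,0,0.0925],[0,0,0.0925],[0,0,0.0925]],"spin":[0,0,0,0,0,0]}'
python3 - <<'E'
from h import *
im,_=save("scene","s1.png"); c=lambda i,r0,r1,c0,c1,k: cv2.resize(i[r0:r1,c0:c1,::-1],None,fx=k,fy=k,interpolation=cv2.INTER_CUBIC)
a=c(im,220,320,160,270,5)
im,_=save("top","t1.png"); b=c(im,170,250,130,210,5)
o=np.zeros((550,960,3),np.uint8); o[:500,:550]=a; o[:400,555:955]=b
cv2.imwrite("pics/c1.png",cv2.resize(o,(800,458)))
E
```

```text
t: 3.22
tool_pos: [0.5401, 0.1429, 0.0811]
orientation: [3.141, 0.021, 0.001]
force: [0.4, -0.5, 0.9]
opening: 0.0463
gripper_force: 0.0
```

View pics/c1.png

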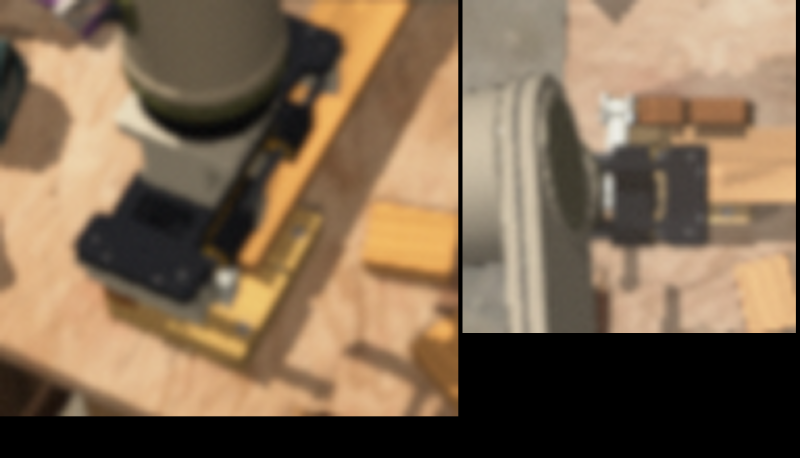

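In the scene crop the tab shows at about (225,278), between the fingers and just under the gripper body; nothing else is touched. I'll close on it.

```bash
python3 -m inch '{"travel":[[0,0,0],[0,0,0],[0,0,0],[0,0,0],[0,0,0],[0,0,0]],"spin":[0,0,0,0,0,0]}' 1 15
```

```text
t: 3.82
tool_pos: [0.5398, 0.1438, 0.0802]
orientation: [-3.141, -0.023, -0.0]
force: [-0.3, -0.1, -0.0]
opening: 0.0108
gripper_force: 0.0
```

```bash
python3 -m inch '{"travel":[[0,0,0],[0,0,0]],"spin":[0,0]}'
python3 - <<'E'
from h import *
im,d=save("scene","s2.png"); c=lambda i,r0,r1,c0,c1,k: cv2.resize(i[r0:r1,c0:c1,::-1],None,fx=k,fy=k,interpolation=cv2.INTER_CUBIC)
cv2.imwrite("pics/c2.png",c(im,235,305,180,260,8))
for t in("stop_tab","flip_stop"): print(t,[(np.round(r["centre"],4),round(r["p"],2)) for r in models.look_for("scene",t)[:3]])
print(proj("scene",[[.5398,.1438,.08],[.5398,.1438,.063]]))
E
```

```text
t: 3.98
tool_pos: [0.5397, 0.1437, 0.08]
orientation: [3.141, 0.023, -0.0]
force: [0.0, -0.4, 0.5]
opening: 0.0007
gripper_force: 0.0
stop_tab []
flip_stop []
[[213.40608543 286.31341126]
 [213.79438007 289.80194934]]
```

View pics/c2.png

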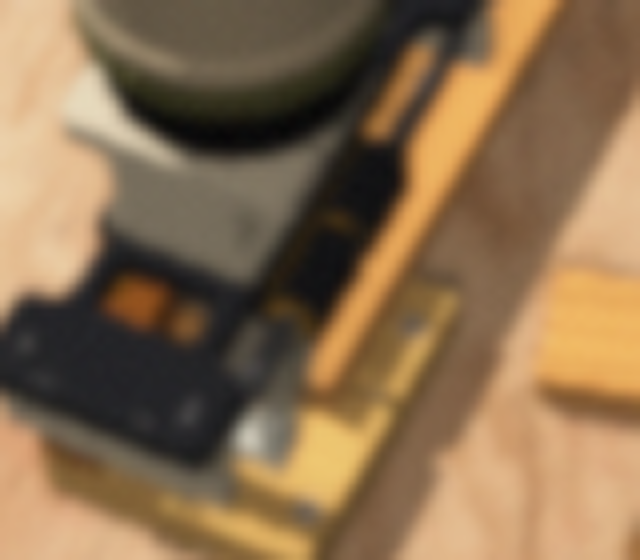

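The fingers have shut to 0.7 mm with nothing between them. In the crop, a bright patch at (258,440) sits at the fingertips. I'll use depth to find where the tab is now.

```bash
cat > near.py <<'E'
from h import *
import sys
np.set_printoptions(precision=3,suppress=True,linewidth=150)
im,d=optics.read_camera("scene")
for r in range(276,300,1):
    row=[]
    for c in range(202,222,2):
        p=deproj("scene",[(c,r)],d)[0]*1000; row.append("%d,%d,%d:%d"%(p[0],p[1],p[2],im[r,c].mean()))
    print(r,"  ".join(row))
E
python3 near.py
```

```text
276 595,108,38:73  589,107,41:72  518,198,222:39  515,196,221:31  513,191,215:56  530,158,155:63  512,177,196:44  506,178,200:47  506,170,190:52  501,170,193:88
277 595,109,34:58  521,203,222:56  517,201,223:36  514,197,219:33  535,159,149:67  530,158,151:62  510,180,196:44  506,178,197:53  507,169,183:63  501,170,188:116
278 523,207,223:43  520,205,222:42  516,203,222:32  514,198,217:41  536,158,142:71  530,159,149:59  508,183,199:46  506,179,194:58  528,136,116:81  548,95,41:138
279 522,210,224:37  518,207,223:37  515,204,220:34  513,200,215:52  537,157,135:76  512,186,196:61  507,185,198:48  527,147,129:66  528,137,113:95  547,97,41:148
280 521,211,222:36  516,211,225:37  513,207,222:37  543,158,129:56  538,157,131:76  511,188,196:66  506,187,197:56  528,147,123:75  529,136,106:105  545,101,42:151
281 519,214,224:36  517,211,220:37  511,211,224:37  509,207,221:51  538,157,127:68  509,192,199:64  506,188,195:63  528,147,118:81  528,137,103:110  543,104,44:148
282 519,216,223:37  515,213,222:37  510,213,225:37  506,211,224:42  512,195,196:57  508,194,198:57  527,157,129:74  527,148,
[... 2109 characters left out ...]
 540,135,23:170  535,133,22:176  530,132,25:179
296 515,227,183:106  511,227,186:104  501,233,203:105  500,226,193:94  553,144,23:95  548,142,22:106  544,139,21:131  538,138,25:152  533,136,24:168  529,133,24:174
297 569,157,25:113  510,228,184:113  506,227,186:118  501,226,188:102  551,147,23:97  545,147,27:97  541,143,25:106  537,140,23:121  532,139,25:143  527,136,24:162
298 568,159,25:120  563,157,25:123  505,227,182:137  502,225,181:121  549,150,25:109  545,148,23:101  541,145,22:96  536,143,23:98  530,142,26:112  526,139,24:135
299 568,160,20:114  562,159,23:126  558,156,22:149  551,156,27:146  549,151,20:139  543,150,24:117  539,148,24:101  535,145,22:94  528,145,27:97  524,142,25:107
```

```bash
python3 -m inch '{"travel":[[0,0,-0.04],[-0.03,0,-0.08],[-0.07,0,-0.1],[-0.1,0,-0.1],[-0.1,0,-0.1]],"spin":[0,0,0,0,0]}' 0.5
python3 - <<'E'
from h import *
np.set_printoptions(precision=3,suppress=True)
c=lambda i,r0,r1,c0,c1,k: cv2.resize(i[r0:r1,c0:c1,::-1],None,fx=k,fy=k,interpolation=cv2.INTER_CUBIC)
im,ds=save("scene","s3.png"); a=c(im,250,310,175,235,8); 
im,dt=save("top","t3.png"); b=c(im,180,230,150,190,8)
o=np.zeros((480,800,3),np.uint8); o[:,:480]=a; o[:400,480:]=b; cv2.imwrite("pics/c3.png",o)
for n,d,(r0,r1,c0,c1) in(("scene",ds,(262,295,180,222)),("top",dt,(185,225,155,175))):
    v,u=np.mgrid[r0:r1,c0:c1]; px=np.c_[u.ravel(),v.ravel()]; P=deproj(n,px,d)
    m=(P[:,2]>.062)&(P[:,2]<.11)&(P[:,0]>.5); q=np.c_[P,px][m]
    for e in np.arange(.5,.64,.01):
        s=q[(q[:,0]>=e)&(q[:,0]<e+.01)]
        if len(s): print(n,round(e,3),len(s),s[:,:3].min(0),s[:,:3].max(0),s[:,3:].mean(0))
E
```

```text
t: 4.6
tool_pos: [0.4355, 0.1425, 0.182]
orientation: [-3.141, -0.025, -0.002]
force: [0.3, 0.4, -1.7]
opening: 0.0291
gripper_force: 0.0
scene 0.52 1 [0.53  0.148 0.09 ] [0.53  0.148 0.09 ] [216. 287.]
scene 0.53 44 [0.53  0.141 0.063] [0.54  0.155 0.093] [214.409 288.795]
scene 0.54 18 [0.54  0.139 0.062] [0.55  0.154 0.087] [210.5   289.222]
scene 0.55 23 [0.55  0.14  0.064] [0.56  0.154 0.073] [207.391 287.783]
scene 0.56 26 [0.56  0.138 0.064] [0.57  0.155 0.073] [204.038 285.962]
scene 0.57 23 [0.571 0.14  0.063] [0.58  0.154 0.075] [200.391 284.478]
scene 0.58 22 [0.581 0.139 0.062] [0.589 0.155 0.072] [197.091 283.   ]
scene 0.59 34 [0.59  0.12  0.062] [0.6   0.16  0.075] [193.235 281.618]
scene 0.6 44 [0.6   0.08  0.062] [0.61  0.16  0.078] [190.75  278.773]
scene 0.61 29 [0.61  0.134 0.063] [0.619 0.162 0.077] [186.69  279.103]
scene 0.62 3 [0.62  0.138 0.063] [0.621 0.158 0.073] [184.333 278.667]
top 0.53 6 [0.538 0.141 0.065] [0.538 0.151 0.09 ] [165.5 219. ]
top 0.54 17 [0.541 0.139 0.065] [0.548 0.154 0.091] [165.647 217.059]
top 0.55 15 [0.551 0.14  0.066] [0.557 0.153 0.075] [166. 214.]
top 0.56 14 [0.56  0.141 0.066] [0.567 0.153 0.073] [165.857 211.071]
top 0.57 20 [0.57  0.14  0.064] [0.58  0.155 0.077] [166.  207.5]
top 0.58 15 [0.583 0.141 0.064] [0.589 0.156 0.074] [166. 204.]
top 0.59 15 [0.592 0.141 0.066] [0.599 0.155 0.074] [166. 201.]
top 0.6 25 [0.602 0.125 0.062] [0.61  0.159 0.074] [166.88 197.92]
top 0.61 27 [0.611 0.134 0.066] [0.619 0.162 0.079] [166.556 195.074]
top 0.62 11 [0.621 0.135 0.063] [0.625 0.158 0.077] [166.727 192.727]
```

View pics/c3.png

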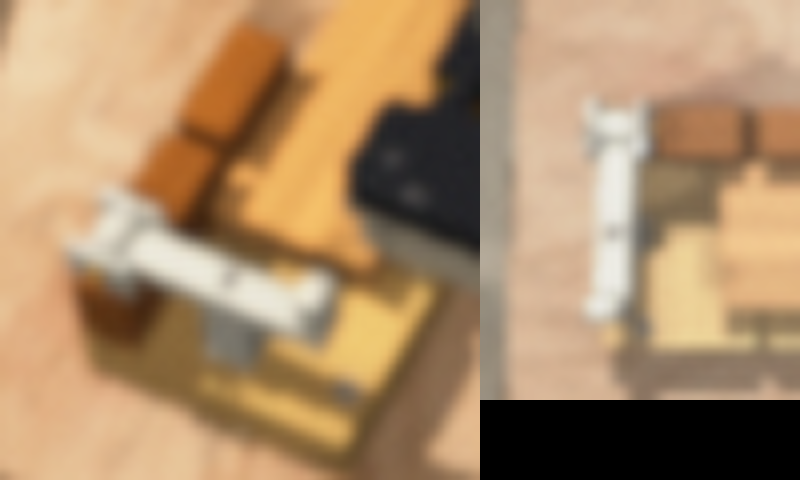

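The stop hasn't moved: its tab is at x 0.530–0.548, y 0.139–0.154, top at 0.090. In the earlier depth, though, the fingers ended around z 0.096, so they closed above the tab. I'll check the real fingertip height against the reported TCP.

Run:
```python
from h import *
np.set_printoptions(precision=3,suppress=True)
s=robot.read_state(); print(s["tool_pos"],s["opening"])
im,d=optics.read_camera("scene"); v,u=np.mgrid[150:384,130:330]; px=np.c_[u.ravel(),v.ravel()]; P=deproj("scene",px,d)
m=(abs(P[:,0]-s["tool_pos"][0])<.06)&(abs(P[:,1]-s["tool_pos"][1])<.11)&(P[:,2]>.06)&(P[:,2]<.36); q=P[m];qp=px[m]
for z in np.arange(.1,.36,.01):
    k=(q[:,2]>=z)&(q[:,2]<z+.01); t=q[k]
    if len(t): print(round(z,3),len(t),t.min(0),t.max(0),qp[k].mean(0))
```

```text
[0.439 0.142 0.181] 0.03717126138615313
0.24 7 [0.428 0.111 0.244] [0.43  0.122 0.25 ] [259.714 256.429]
0.25 7 [0.428 0.105 0.252] [0.429 0.12  0.258] [260.714 253.   ]
0.28 92 [0.4   0.056 0.281] [0.471 0.229 0.29 ] [244.    273.946]
0.29 209 [0.4   0.055 0.29 ] [0.47  0.229 0.3  ] [258.67  258.804]
0.3 366 [0.4   0.055 0.3  ] [0.473 0.234 0.31 ] [253.984 257.596]
0.31 145 [0.4   0.051 0.31 ] [0.471 0.236 0.32 ] [247.283 264.207]
0.32 810 [0.4   0.046 0.32 ] [0.471 0.237 0.33 ] [242.731 262.535]
0.33 75 [0.414 0.163 0.33 ] [0.458 0.183 0.34 ] [245.893 253.947]
0.34 57 [0.417 0.169 0.34 ] [0.455 0.182 0.35 ] [244.842 251.193]
0.35 61 [0.417 0.177 0.35 ] [0.454 0.183 0.36 ] [243.967 248.115]
```

The gripper body's underside measures z ≈ 0.281, against about 0.248 expected from the reported TCP. The fingertips likewise ended near 0.097 instead of 0.063. So the tool is really about 33 mm higher than reported, with x and y in agreement. I'll repeat the grasp 33 mm lower and let contact confirm it.

```bash
python3 -m inch '{"travel":[[0.04,-0.001,0],[0.08,-0.003,0.03],[0.1,-0.003,0.06],[0.1,-0.003,0.09],[0.1,-0.003,0.11],[0.1,-0.003,0.125],[0.1,-0.003,0.133],[0.1,-0.003,0.133]],"spin":[0,0,0,0,0,0,0,0]}'
python3 -m inch '{"travel":[[0,0,0],[0,0,0],[0,0,0],[0,0,0],[0,0,0],[0,0,0],[0,0,0]],"spin":[0,0,0,0,0,0,0]}' 1 15
```

```text
t: 5.42
tool_pos: [0.5384, 0.1461, 0.0436]
orientation: [3.141, 0.023, -0.008]
force: [-0.0, 1.0, 0.1]
opening: 0.0464
gripper_force: 0.0
t: 6.0
tool_pos: [0.5405, 0.148, 0.0482]
orientation: [-3.139, -0.023, -0.003]
force: [0.4, 4.8, 2.0]
opening: 0.0141
gripper_force: 15.0
```

The fingers hold the tab at 14.1 mm, which confirms the height offset. Next I swing the stop up along its arc.

```bash
python3 -m inch '{"travel":[[0.0015,0,-0.006],[0.0036,0,-0.0121],[0.0062,0,-0.018],[0.0092,0,-0.0235],[0.0127,0,-0.0288],[0.0166,0,-0.0337],[0.021,0,-0.0383],[0.0257,0,-0.0426],[0.0308,0,-0.0463],[0.0361,0,-0.0497]],"spin":[0,0,0,0,0,0,0,0,0,0]}'
python3 -m inch '{"travel":[[0.0057,0,-0.0029],[0.0115,0,-0.0054],[0.0175,0,-0.0072],[0.0237,0,-0.0086],[0.03,0,-0.0094],[0.0363,0,-0.0098],[0.0426,0,-0.0096],[0.0489,0,-0.0089],[0.0551,0,-0.0076],[0.0612,0,-0.0058]],"spin":[0,0,0,0,0,0,0,0,0,0]}'
```

```text
t: 6.83
tool_pos: [0.5749, 0.1483, 0.0968]
orientation: [-3.14, -0.024, 0.003]
force: [-1.5, 4.3, -1.7]
opening: 0.014
gripper_force: 15.0
t: 7.67
tool_pos: [0.638, 0.1488, 0.1033]
orientation: [-3.141, -0.024, -0.002]
force: [-1.1, 4.8, 2.2]
opening: 0.0137
gripper_force: 15.0
```

Run:
```python
from h import *
np.set_printoptions(precision=4,suppress=True)
s=robot.read_state(); print({k:s[k] for k in("t","tool_pos","force","opening","gripper_force")})
```

```text
{'t': 7.6667, 'tool_pos': array([0.638 , 0.1488, 0.1033]), 'force': array([-1.0948,  4.8406,  2.1611]), 'opening': 0.01365732262325742, 'gripper_force': 15.00013517215848}
```

```bash
python3 -m inch '{"travel":[[0,0,0],[0,0,0],[0,0,0],[0,0,0],[0,0,0],[0,0,-0.02],[0,0,-0.05],[0,0,-0.08]],"spin":[0,0,0,0,0,0,0,0]}' 0.5
python3 -m inch '{"travel":[[0,0.04,0],[0,0.08,0],[0,0.12,0],[0,0.16,0],[0,0.2,0],[-0.01,0.24,0],[-0.02,0.28,0],[-0.03,0.32,0],[-0.04,0.36,0],[-0.05,0.38,0]],"spin":[-0.12,-0.24,-0.36,-0.48,-0.6,-0.72,-0.84,-0.96,-1.08,-1.2]}' 0
```

```text
t: 8.33
tool_pos: [0.6358, 0.1477, 0.1821]
orientation: [3.141, 0.023, -0.005]
force: [-0.8, -0.1, 1.6]
opening: 0.0463
gripper_force: 0.0
t: 9.17
tool_pos: [0.5914, -0.2369, 0.1827]
orientation: [2.576, 1.797, -0.001]
force: [0.2, -0.1, 0.7]
opening: 0.093
gripper_force: 0.0
```

Run:
```python
from h import *
np.set_printoptions(precision=4,suppress=True)
s=robot.read_state(); print(s["tool_pos"],s["q"],s["t"])
c=lambda i,r0,r1,c0,c1,k: cv2.resize(i[r0:r1,c0:c1,::-1],None,fx=k,fy=k,interpolation=cv2.INTER_CUBIC)
im,ds=save("scene","s4.png"); a=c(im,180,310,170,270,4)
im,dt=save("top","t4.png"); b=c(im,180,240,150,250,4)
o=np.zeros((520,800,3),np.uint8); o[:,:400]=a; o[:240,400:]=b; cv2.imwrite("pics/c4.png",o)
for n,d,(r0,r1,c0,c1) in(("scene",ds,(255,295,175,215)),("top",dt,(180,225,152,178))):
    v,u=np.mgrid[r0:r1,c0:c1]; px=np.c_[u.ravel(),v.ravel()]; P=deproj(n,px,d)
    m=(P[:,2]>.062)&(P[:,2]<.2)&(P[:,0]>.5)&(P[:,1]>.125); q=P[m]
    for e in np.arange(.06,.17,.01):
        s=q[(q[:,2]>=e)&(q[:,2]<e+.01)]
        if len(s): print(n,round(e,3),len(s),s.min(0),s.max(0))
```

```text
[ 0.5914 -0.2369  0.1827] [-0.4605  0.2381  1.4028 -0.0014  1.5    -0.1078] 9.1667
scene 0.06 26 [0.5968 0.1375 0.0626] [0.6209 0.1621 0.0697]
scene 0.07 37 [0.5969 0.138  0.0702] [0.6206 0.1614 0.0789]
scene 0.08 9 [0.6045 0.1467 0.0802] [0.6134 0.1553 0.0892]
scene 0.09 8 [0.6055 0.1529 0.0901] [0.6141 0.1553 0.0999]
scene 0.1 33 [0.5728 0.1434 0.101 ] [0.6149 0.155  0.1099]
scene 0.11 92 [0.5728 0.1395 0.1101] [0.6146 0.1548 0.1198]
scene 0.12 17 [0.5757 0.14   0.1204] [0.6151 0.1551 0.1296]
scene 0.13 23 [0.6079 0.144  0.1314] [0.6367 0.1554 0.1398]
scene 0.14 54 [0.609  0.1411 0.1405] [0.636  0.1564 0.1464]
top 0.06 8 [0.6025 0.1333 0.0642] [0.6219 0.1462 0.0696]
top 0.07 16 [0.6054 0.1351 0.0703] [0.6248 0.1453 0.078 ]
top 0.08 3 [0.6111 0.141  0.0811] [0.6168 0.1429 0.0897]
top 0.09 1 [0.6128 0.1418 0.0996] [0.6128 0.1418 0.0996]
top 0.1 5 [0.5808 0.1397 0.1014] [0.6186 0.1445 0.1096]
top 0.11 55 [0.5804 0.1401 0.1106] [0.6211 0.154  0.1198]
top 0.12 7 [0.58   0.1409 0.1208] [0.6197 0.1512 0.1299]
top 0.13 9 [0.6134 0.1421 0.1304] [0.6399 0.1546 0.14  ]
top 0.14 37 [0.6153 0.1403 0.14  ] [0.64   0.1541 0.1465]
```

View pics/c4.png

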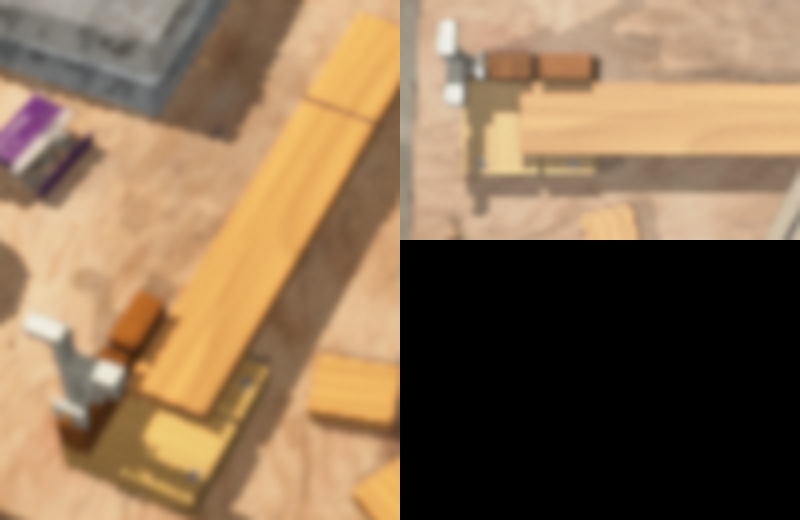

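The stop now stands upright: its arm reaches z ≈ 0.146 and the toe is at z ≈ 0.11, clear of the board. The board itself hasn't moved. I'll go to its inner end next.

```bash
python3 -m inch '{"travel":[[-0.0055,-0.015,0.0],[-0.0055,-0.015,0.03],[-0.0055,-0.015,0.06],[-0.0055,-0.015,0.08],[-0.0055,-0.015,0.09],[-0.0055,-0.015,0.09],[-0.0055,-0.015,0.09]],"spin":[-0.12,-0.24,-0.36,-0.367,-0.367,-0.367,-0.367]}' 0 8
python3 - <<'E'
from h import *
np.set_printoptions(precision=4,suppress=True)
s=robot.read_state(); print(s["tool_pos"],2*np.arctan2(*s["orientation"][1::-1]),s["q"])
im,d=save("scene","s5.png"); v,u=np.mgrid[150:384,200:384]; px=np.c_[u.ravel(),v.ravel()]
print([(np.round(r["centre"],4),round(r["p"],2)) for r in models.look_for("scene","line")[:2]])
E
```

```text
t: 9.85
tool_pos: [0.5769, -0.232, 0.093]
orientation: [-2.21, -2.232, 0.0]
force: [0.4, -0.5, 0.5]
opening: 0.0929
gripper_force: 0.0
[ 0.5769 -0.232   0.093 ] -4.702693272873543 [-0.4648  0.262   1.5419  0.0001  1.338  -0.4745]
[(array([ 0.5719, -0.0501,  0.0402]), 0.63)]
```

```bash
python3 -m inch '{"travel":[[-0.004,0,0.03],[-0.004,0,0.055],[-0.004,0,0.075],[-0.004,0,0.085],[-0.004,0,0.09],[-0.004,0,0.09]],"spin":[0,0,0,0,0,0]}'
python3 -m inch '{"travel":[[0,0,0],[0,0,0],[0,0,0],[0,0,0],[0,0,0],[0,0,0],[0,0,0]],"spin":[0,0,0,0,0,0,0]}' 1 8
```

```text
t: 10.45
tool_pos: [0.577, -0.2365, 0.0029]
orientation: [2.209, 2.233, 0.0]
force: [0.3, -0.1, 0.6]
opening: 0.0928
gripper_force: 0.0
t: 11.03
tool_pos: [0.5767, -0.2367, 0.0031]
orientation: [2.209, 2.234, -0.001]
force: [-2.9, -0.6, 4.3]
opening: 0.0579
gripper_force: 8.0
```

```bash
python3 -m inch '{"travel":[[0.003,0,0],[0.01,0,0],[0.02,0,0],[0.032,0,0],[0.045,0,0],[0.058,0,0],[0.07,0,0],[0.08,0,0],[0.087,0,0],[0.09,0,0]],"spin":[0,0,0,0,0,0,0,0,0,0]}' 1 30
python3 -m inch '{"travel":[[0,0,0],[0,0,0]],"spin":[0,0]}'
python3 - <<'E'
from h import *
np.set_printoptions(precision=4,suppress=True)
s=robot.read_state(); print(s["tool_pos"],s["force"],s["wrist_torque"],2*np.arctan2(s["orientation"][1],s["orientation"][0])%(2*np.pi))
im,d=save("top","t6.png");im,d=save("scene","s6.png")
E
```

```text
t: 11.87
tool_pos: [0.5761, -0.1449, 0.0031]
orientation: [2.207, 2.235, 0.0]
force: [0.5, -5.3, 4.6]
opening: 0.0577
gripper_force: 30.0
t: 12.03
tool_pos: [0.5761, -0.1445, 0.0031]
orientation: [-2.208, -2.235, -0.002]
force: [-0.4, -0.1, 6.4]
opening: 0.0579
gripper_force: 30.0
[ 0.5761 -0.1445  0.0031] [-0.4215 -0.1425  6.3818] [-0.0243  0.114   0.1035] 1.5829426925263839
```

```bash
python3 -m inch '{"travel":[[0.003,0,0],[0.012,0,0],[0.025,0,0],[0.04,0,0],[0.055,0,0],[0.07,0,0],[0.085,0,0],[0.1,0,0],[0.112,0,0],[0.12,0,0]],"spin":[0,0,0,0,0,0,0,0,0,0]}'
python3 -m inch '{"travel":[[0.006,0.0005,0],[0.014,0.001,0],[0.02,0.0015,0],[0.024,0.0015,0],[0.025,0.0015,0],[0.025,0.0015,0]],"spin":[0,0,0,0,0,0]}'
python3 - <<'E'
from h import *
np.set_printoptions(precision=4,suppress=True)
s=robot.read_state(); print(s["tool_pos"],s["force"],s["wrist_torque"],2*np.arctan2(s["orientation"][1],s["orientation"][0])%(2*np.pi))
c=lambda i,r0,r1,c0,c1,k: cv2.resize(i[r0:r1,c0:c1,::-1],None,fx=k,fy=k,interpolation=cv2.INTER_CUBIC)
im,ds=save("scene","s7.png"); a=c(im,210,310,180,260,5)
im,dt=save("top","t7.png"); b=c(im,185,235,150,230,5)
o=np.zeros((500,800,3),np.uint8); o[:,:400]=a; o[:250,400:]=b; cv2.imwrite("pics/c7.png",o)
E
```

```text
t: 12.97
tool_pos: [0.5738, -0.026, 0.0031]
orientation: [2.207, 2.234, -0.003]
force: [-4.4, -12.6, 9.5]
opening: 0.0578
gripper_force: 30.0
t: 13.47
tool_pos: [0.573, -0.0045, 0.0029]
orientation: [2.208, 2.234, -0.012]
force: [-14.7, -22.0, 16.2]
opening: 0.0574
gripper_force: 30.1
[ 0.573  -0.0045  0.0029] [-14.7014 -22.0069  16.1785] [-3.7232  2.1898  0.4914] 1.5826478785011497
```

View pics/c7.png

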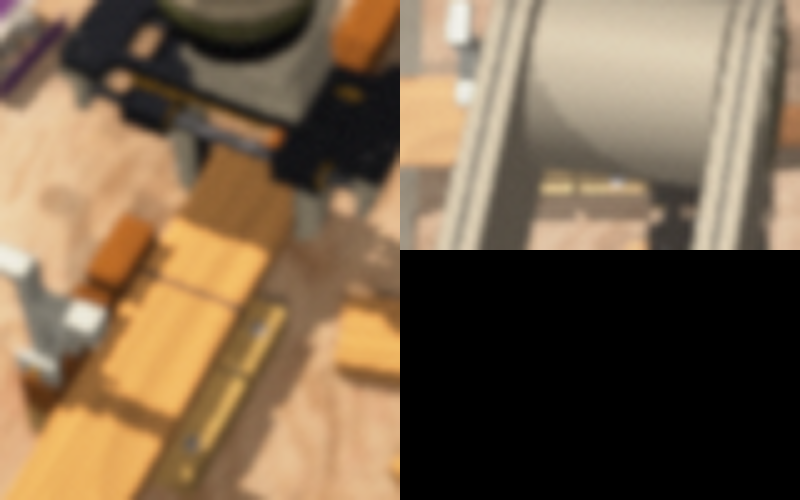

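In the scene crop the line runs (185,275)–(240,302) and the base's front slot is at (243,378). In the top crop the front slot is at about (577,187), though the arm hides most of that view. The board is flat and the stop is up. Contact forces have grown to 15–22 N, so I'll ease the sideways and downward pressing and measure what's left.

```bash
python3 -m inch '{"travel":[[-0.001,-0.001,-0.0005],[-0.001,-0.0015,-0.001],[-0.001,-0.0015,-0.001]],"spin":[0,0,0]}'
python3 - <<'E'
from h import *
np.set_printoptions(precision=4,suppress=True)
s=robot.read_state(); print(s["tool_pos"],s["force"])
S=lambda u,v:((u+.5)/5-.5+180,(v+.5)/5-.5+210); T=lambda u,v:((u+.5-400)/5-.5+150,(v+.5)/5-.5+185)
print("line",onz("scene",[S(185,275),S(240,302)],.043)); print("slot base",onz("scene",[S(243,378)],.025),onz("top",[T(577,187)],.025),"top t4",onz("top",[(400/4*0+150+(543-400.)/4-.4,180+165/4-.4)],.025))
P=[[.60,.0955,.058],[.622,.0955,.058],[.53,.0945,.025]]; print(proj("scene",P))
# line profile: intensity along board middle from scene s7, slot profile along fence top and base front from s4
im4=cv2.imread("pics/s4.png").astype(float).mean(2); im7=cv2.imread("pics/s7.png").astype(float).mean(2); t4=cv2.imread("pics/t4.png").astype(float).mean(2)
ys=np.arange(.04,.13,.0005); yaw=.0145
def prof(n,im,xs,z,y=ys,s=.096):
    a=[]
    for x in xs:
        q=proj(n,np.c_[x-yaw*(y-s),y+yaw*(x-.603),np.full(len(y),z)]).astype(np.float32)
        a.append(cv2.remap(im.astype(np.float32),q[:,0],q[:,1],cv2.INTER_LINEAR).ravel())
    p=np.mean(a,0); b=cv2.GaussianBlur(p.reshape(1,-1),(1,1),0).ravel(); bg=np.convolve(np.pad(p,20,mode='edge'),np.ones(41)/41,'valid'); r=bg-p
    i=np.argsort(-r)[:1]; k=slice(max(i[0]-8,0),i[0]+9); w=np.clip(r[k],0,None); return y[i[0]],(w*y[k]).sum()/w.sum(),r.max()
m=ys[(ys>.055)&(ys<.09)]
print("line7",prof("scene",im7,np.arange(.555,.597,.004),.043,m)[:3])
k=ys[(ys>.08)&(ys<.112)]
print("slot fence scene",prof("scene",im4,np.arange(.606,.62,.003),.058,k)); print("slot fence top",prof("top",t4,np.arange(.606,.62,.003),.058,k))
print("slot base scene",prof("scene",im4,np.arange(.529,.538,.003),.025,k)); print("slot base top",prof("top",t4,np.arange(.529,.538,.003),.025,k))
E
```

```text
t: 13.82
tool_pos: [0.5728, -0.0018, 0.003]
orientation: [-2.208, -2.233, 0.002]
force: [-2.9, -3.7, 4.5]
opening: 0.0577
gripper_force: 30.0
[ 0.5728 -0.0018  0.003 ] [-2.8579 -3.7468  4.4687]
line [[0.5763 0.0632 0.043 ]
 [0.5421 0.0655 0.043 ]]
slot base [[0.5248 0.0966 0.025 ]] [[0.5301 0.0934 0.025 ]] top t4 [[0.5339 0.0924 0.025 ]]
[[202.4945 267.4651]
 [195.2105 264.3814]
 [226.8228 283.83  ]]
line7 (np.float64(0.07050000000000003), np.float64(0.07043867252260175), np.float64(13.46344143006857))
slot fence scene (np.float64(0.10350000000000006), np.float64(0.10298736054055817), np.float64(16.87385186916447))
slot fence top (np.float64(0.09600000000000006), np.float64(0.09566057742166352), np.float64(19.39842521853562))
slot base scene (np.float64(0.10600000000000007), np.float64(0.10509189638612862), np.float64(8.719446507895924))
slot base top (np.float64(0.09450000000000006), np.float64(0.09505649989633946), np.float64(14.356176981111872))
```

```bash
python3 -m inch '{"travel":[[0.004,0,0],[0.009,0,0],[0.014,0,0],[0.018,0,0],[0.02,0,0],[0.02,0,0],[0.02,0,0]],"spin":[0,0,0,0,0,0,0]}'
cat > prof.py <<'E'
from h import *
import sys
np.set_printoptions(precision=4,suppress=True,linewidth=200)
s=robot.read_state(); print(s["tool_pos"],s["force"])
im,_=save("scene","s%s.png"%sys.argv[1]); S=im[:,:,::-1].astype(np.float32); old=cv2.imread("pics/s4.png").astype(np.float32); t4=cv2.imread("pics/t4.png").astype(np.float32)
ys=np.arange(.07,.121,.0015)
def prof(n,im,xs,z,yaw=.0145):
    a=[]
    for x in xs:
        q=proj(n,np.c_[x-yaw*(ys-.096),ys+yaw*(x-.603),np.full(len(ys),z)]).astype(np.float32)
        a.append(cv2.remap(im,q[:,0],q[:,1],cv2.INTER_LINEAR).reshape(-1,3).mean(1))
    return np.round(np.mean(a,0)).astype(int)
print("y    ",np.round(ys*1e3,1))
print("lineB",prof("scene",S,np.arange(.575,.595,.003),.043)); print("lineF",prof("scene",S,np.arange(.55,.57,.003),.043))
print("fenS4",prof("scene",old,np.arange(.606,.620,.003),.058)); print("fenS ",prof("scene",S,np.arange(.606,.62,.003),.058))
print("fenT ",prof("top",t4,np.arange(.606,.62,.003),.058))
print("basS4",prof("scene",old,np.arange(.530,.538,.003),.025)); print("basS ",prof("scene",S,np.arange(.53,.538,.003),.025)); print("basT ",prof("top",t4,np.arange(.530,.538,.003),.025))
E
python3 prof.py 8
```

```text
t: 14.4
tool_pos: [0.5725, 0.0182, 0.003]
orientation: [-2.207, -2.233, 0.003]
force: [-3.6, -4.1, 4.7]
opening: 0.0576
gripper_force: 30.0
[0.5725 0.0182 0.003 ] [-3.5539 -4.0753  4.6633]
y     [ 70.   71.5  73.   74.5  76.   77.5  79.   80.5  82.   83.5  85.   86.5  88.   89.5  91.   92.5  94.   95.5  97.   98.5 100.  101.5 103.  104.5 106.  107.5 109.  110.5 112.  113.5 115.  116.5 118.
 119.5]
lineB [156 155 155 155 155 156 157 157 157 156 155 153 150 146 141 140 144 151 158 160 159 157 155 154 153 153 153 154 155 155 155 154 154 154]
lineF [173 173 173 173 173 173 173 173 173 173 172 170 167 161 154 150 150 156 163 168 171 172 172 172 172 172 172 172 172 172 172 172 172 172]
fenS4 [114 113 113 113 113 114 114 114 114 113 112 110 107 103  96  87  81  78  79  83  88  92  98 106 119 136 156 174 187 195 198 199 197 195]
fenS  [114 114 114 114 115 115 115 115 114 114 113 111 108 104  97  88  83  80  80  84  89  94  99 107 120 137 157 175 188 196 199 200 199 196]
fenT  [128 128 128 129 129 129 130 130 129 129 127 125 120 114 105  95  89  85  86  91  97 103 108 110 111 111 111 111 112 113 116 117 119 119]
basS4 [103 106 107 107 106 105 105 104 103 103 104 105 107 109 110 109 106 104 103 104 106 110 112 114 117 124 135 148 162 172 179 182 184 184]
basS  [113 113 111 110 108 107 106 105 105 105 106 107 108 110 110 110 107 105 104 105 107 111 113 114 114 114 114 113 112 112 111 110 109 109]
basT  [139 139 140 140 140 141 140 140 140 140 141 141 141 138 134 129 123 124 129 135 142 148 149 149 152 154 162 172 181 189 194 195 197 197]
```

```bash
python3 -m inch '{"travel":[[0.0015,0,0],[0.0035,0,0],[0.0035,0,0],[0.0035,0,0],[0.0035,0,0]],"spin":[0,0,0,0,0]}'
python3 prof.py 9
python3 - <<'E'
from h import *
im=cv2.imread("pics/s9.png")[215:315,170:270]; cv2.imwrite("pics/c9.png",cv2.resize(im,None,fx=6,fy=6,interpolation=cv2.INTER_CUBIC))
E
```

```text
t: 14.87
tool_pos: [0.5724, 0.0213, 0.003]
orientation: [-2.207, -2.233, 0.004]
force: [-3.4, -6.2, 5.0]
opening: 0.0581
gripper_force: 30.0
[0.5724 0.0213 0.003 ] [-3.4119 -6.1757  5.0292]
y     [ 70.   71.5  73.   74.5  76.   77.5  79.   80.5  82.   83.5  85.   86.5  88.   89.5  91.   92.5  94.   95.5  97.   98.5 100.  101.5 103.  104.5 106.  107.5 109.  110.5 112.  113.5 115.  116.5 118.
 119.5]
lineB [156 155 155 155 155 156 157 157 157 156 156 156 156 156 155 154 150 146 145 145 148 150 152 153 153 153 153 154 155 155 155 154 154 154]
lineF [174 174 173 173 173 173 173 173 173 173 173 173 172 170 167 162 156 151 151 156 163 168 171 172 172 172 172 172 172 172 172 172 172 172]
fenS4 [114 113 113 113 113 114 114 114 114 113 112 110 107 103  96  87  81  78  79  83  88  92  98 106 119 136 156 174 187 195 198 199 197 195]
fenS  [115 114 115 114 114 115 115 115 114 114 113 112 109 103  96  88  83  80  80  84  89  94  99 107 120 138 158 175 188 196 199 200 199 196]
fenT  [128 128 128 129 129 129 130 130 129 129 127 125 120 114 105  95  89  85  86  91  97 103 108 110 111 111 111 111 112 113 116 117 119 119]
basS4 [103 106 107 107 106 105 105 104 103 103 104 105 107 109 110 109 106 104 103 104 106 110 112 114 117 124 135 148 162 172 179 182 184 184]
basS  [112 112 111 110 108 107 106 105 104 105 106 107 108 109 110 110 107 105 103 105 108 111 113 114 114 115 115 114 112 112 111 110 109 109]
basT  [139 139 140 140 140 141 140 140 140 140 141 141 141 138 134 129 123 124 129 135 142 148 149 149 152 154 162 172 181 189 194 195 197 197]
```

View pics/c9.png

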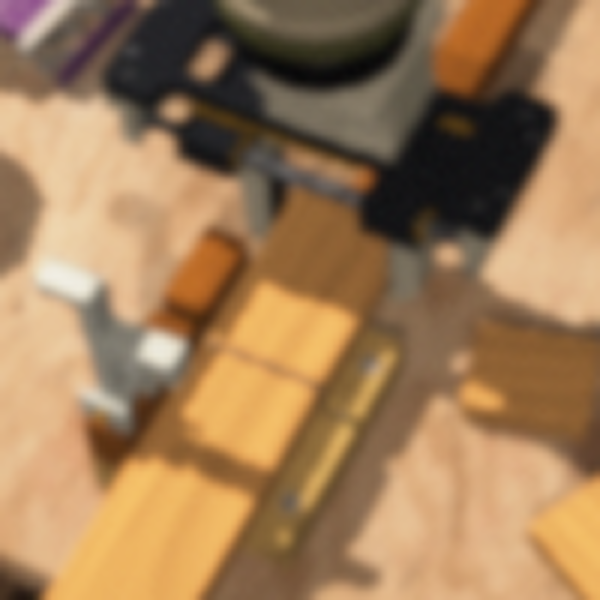

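In the final crop the line at (215,345)–(320,385) runs onto the slot, within about 0.5 mm by the brightness profiles. The board lies flat at the fence, the stop is up, and the forces are small and steady. Handing in while still holding it.

```bash
python3 -c "
from plant import close_job; print(close_job())"
```

```text
the job is handed in; nothing more can be done
None
```

I flipped the stop up, where it stayed, and slid the board out until its pencil line was within about 0.5 mm of the saw slot; I handed in at about 15 s with the gripper still holding it flat against the fence.

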